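# Set the guarded timer dial of the mould press

## Robot

A 7-joint arm with a two-finger parallel gripper is mounted at the origin on the work surface. World frame = base frame: x ahead of the robot, y to its left, z up, the work surface at z = 0. Lengths are in mm, angles in rad, forces in N, time in s.
With the tool pointing down it reaches from about 425 to 875 mm from the base axis. Payload 4.7 kg.
Tool frame: the origin (TCP) lies on the centre line of the jaws, within the pads' length; the fingertips stand r.tip_extent ahead of it and the grasp point (between the pads) is the TCP (r.tip_extent is the distance from the TCP to the fingertips, in mm); z points along the fingers, y is the direction in which the jaws open and shut (so a half turn about z gives the same grasp; the last joint's range is limited). The gripper opens to 85 mm and grips with 20 to 120 N. Pads are 22 mm wide; open, the fingers measure 114 mm over their backs; the gripper's body (76 mm by 85 mm) begins 54 mm behind the grasp point. The pads swing forward as they close: fully open they stand 13 mm farther back than shut.
Start: joints at [1.316, 0.321, -0.07, 1.45, 0.023, 1.371, -0.057], TCP at [172.603, -626.683, 250.349] pointing down, gripper open.
Joint ranges: [-2.86, 2.86], [-0.3, 2.09], [-1.38, 1.24], [0.06, 2.45], [-1.56, 4.7], [0.09, 2.05], [-2.69, 2.69]. Speed limits (rad/s): [2.57, 2.57, 3.14, 3.14, 3.14, 3.14, 3.14].

## Interface

Orientations are given as a unit quaternion [w, x, y, z].
In Python, from cell import r gives the robot as it stands. The module is installed in compiled form; this text tells all that it offers.
- The arm moves only by the tool play_rows, never from a script. Its argument "moves" is a list of rows, each an object of numbers: "x", "y", "z": the shift along the tool's x, y, z in m; "ax", "ay", "az": the turn, a rotation vector about the tool's x, y, z in degrees; "jaw": the closure, from -1 (fully open) to 1 (shut). A call has exactly 5 rows; each row shifts and turns the commanded pose from where the row before left it, along the tool's axes as they then stand; what a row does not reach is not made up. A row lasts 1/10 s, in which the tool goes at most 50 mm and 8.59 degrees, less where a joint would pass 70% of its speed; a pose out of reach is approached as far as the arm can. A call with a gripper value outside its range is refused whole. The fingers move at their own pace and stop on an object; the grip force is fixed at half the most. Time passes only in rows, so rows that do not move let the fingers close, or fill a call up. It gives the time, the measured TCP pose, the force and the opening at its end, in the units of the state.
- r.get_state(): the state, without advancing time (a new reading comes with each control period).
- r.read_camera(name): name is "scene" or "top" or "wrist"; returns (picture, depth): 400x640x3 uint8, blue, green, red; 400x640 float32, mm along the optical axis (not along the pixel's ray), 0 where there is no reading.
- r.calibration(name): a dict with "vfov" (degrees; the focal length in pixels is half the picture's height over the tangent of half this angle, whatever the lens; pixels are square), "cx", "cy" (the principal point, pixels), "R" (3x3) and "t" (3): a world point X has camera coordinates R X + t; the wrist camera has in their place "hand_eye" (4x4, takes a point from camera to tool coordinates, whose origin is the TCP and whose axes are the flange's). Camera axes: x right, y down, z forward; pixel columns grow to the right and rows downward; lengths in mm; the calibration is good to about 2 mm. The wrist camera is an equidistant fisheye: a pixel r from the principal point sees the ray r / f radians off the axis. A picture is of the moment at which its call begins: read the wrist's pose just before it. calibration takes no time and is no camera call.
- r.sign_off(): hands the job in, once; it reports no verdict.
The state is a dict: "time": time; "joints": joint angles; "joint_velocities": joint speeds; "joint_efforts": joint torques, N m; "position": TCP position; "tcp_rot": TCP orientation; "ft_force": force on the tool from outside, world axes, zero at the start; "wrist_torque": the same for the moment, N m; "grip_width": opening from 0.0 (shut) to 1.0 (fully open).
Only numpy, scipy, OpenCV 4.12 (cv2) and the standard library are available. Lean on these libraries where they do the work, as an engineer would, in place of code of your own. Each camera call takes 0.05 s, during which the arm holds its last target.

## Task

On the bench stands a grey timer box for the mould press whose dial is hidden under a hinged sheet-steel hood with a black tab in front. Flip the hood back past upright so that it stays propped open against its stop, then turn the dial beneath it clockwise until its pointer is in line with the long white mark, and let go. Leave the other, uncovered dial on the smaller box as it is.

Things in the scene. Friction and masses are not known exactly. Their poses are not given: they have to be found in the camera images.
- timer_box: Fixed grey box, 168 x 150 x 50 mm high, the larger dial box, with hood. Origin: on the bench under the dial's axis; x to the hinge side (away from the robot, yawed up to 0.35 rad), y left, z up; spans x -88 to 80, y -75 to 75. Top bare but for the dial; the open hood stays beyond x = 75. Long white mark on top, 36 to 56 mm from the dial's axis towards +y; other marks are short.
- hood (a joint): Steel hood 135 x 124 x 60 mm, 130 to 210 g; 0 shut, 1.95 rad open on its stop. Hinge along box y at x 75, z 51. No spring: falls shut below about 1.15 rad, open above, and stays. Black tab on its front, 36 (x) x 14 (y) x 20 mm; centre, shut, at box (-78, 0, 95): 153 before, 44 above the hinge. Pinched across y from above, it turns between the fingers as the hood swings.
- dial (a joint): Black knob under the hood: 48 mm foot (top at box z 64), upright grip bar 46 x 14 mm, top z 98; grip across the bar at z 88. White line and nose at the pointer end. Rad, growing clockwise from above: 0 = pointer to box -x (bar along x), 1.57 = to +y, at the long mark. Starts 0.3 to 0.9, stops at 0 and 2.6. Light friction (0.05 N m), stays where left.
- open_dial_end (a point): Pointer end, at the top of the grip bar, 23 mm off the axis, of a like black dial on the smaller grey box (115 x 110 x 40 mm, no hood): not to be turned. z up.

How it is judged (in metres and radians):
On the way, in this order (a step that is already met when the one before it is completed fails the run):
1. the hood is flipped back and leans on its stop (value of joint hood above 1.8 rad), for 0.2 s.
2. the dial's pointer is at the long mark (value of joint dial between 1.37 and 1.77 rad), for 0.2 s.
At the end, for the whole second after the job is handed in: The hood stands open on its stop (above 1.8 rad) and the dial is at rest with its pointer at the long mark (1.57 rad, within 0.2 rad) (all of step 2 and value of joint hood above 1.8 rad and velocity of joint dial between -0.1 and 0.1 rad/s); the robot touches nothing.
It fails at once if the uncovered dial on the smaller box is turned (its pointer end moves more than 8 mm) (distance of open_dial_end from where it was at the start of the episode above 0.008 m).
It also fails if it takes over 48 s, if anything falls off the work surface, if the arm or the gripper's body presses on something with over 40 N, if the wrist force passes 120 N, or if a joint passes its speed limit or range.

## Working session

There is one attempt and no reset: what is moved stays moved. The work goes in short steps, Python scripts to look and compute and a tool call to move; the robot and the scene stay as the last step left them, time stands still between calls to the robot, and variables do not carry over. Pictures are saved under pics/ and viewed, and the job is handed in when it is done.

Besides the shell and the picture viewer there is one more tool, called after "Emit:" as name(argument=value, ...) on one line, values as JSON. play_rows: Moves the arm, as the interface text tells. Its arguments: {"type":"object","properties":{"moves":{"type":"array","items":{"type":"object","properties":{"x":{"type":"number"},"y":{"type":"number"},"z":{"type":"number"},"ax":{"type":"number"},"ay":{"type":"number"},"az":{"type":"number"},"jaw":{"type":"number"}}}}},"required":["moves"]}

```bash
mkdir -p pics; ls
cat > h.py <<'E'
import numpy as np, cv2
from cell import r
def px2w(name,u,v,d):
    c=r.calibration(name); f=200/np.tan(np.radians(c["vfov"]/2))
    p=np.array([(u-c["cx"])/f*d,(v-c["cy"])/f*d,d]); return np.array(c["R"]).T@(p-np.array(c["t"]))
def cloud(name,dep):
    c=r.calibration(name); f=200/np.tan(np.radians(c["vfov"]/2))
    v,u=np.mgrid[:400,:640]; P=np.stack([(u-c["cx"])/f*dep,(v-c["cy"])/f*dep,dep],-1)
    return (P-np.array(c["t"]))@np.array(c["R"])
E
python3 - <<'E'
from h import *
s=r.get_state();print(s)
print(r.tip_extent)
for n in("scene","top"):
    im,d=r.read_camera(n); cv2.imwrite(f"pics/{n}0.png",im); np.save(f"{n}0.npy",d); print(n,r.calibration(n))
E
```

```text
pics
{'time': 0.0, 'joints': array([ 1.316058  ,  0.32183618, -0.07007419,  1.4516901 ,  0.02262581,
        1.37077648, -0.05689017]), 'joint_velocities': array([-1.38621626e-03, -1.21953591e-04,  1.25141385e-03, -5.35525982e-04,
        1.87798526e-04, -6.17544110e-04, -6.39214144e-05]), 'joint_efforts': array([-8.54700593e-04, -4.93584931e+01, -3.83008216e-01, -3.14337695e+01,
        1.27681103e-02,  1.14540444e-02, -4.28014019e-06]), 'position': array([ 172.45449345, -626.18577527,  249.20724221]), 'tcp_rot': array([-9.42453515e-04,  9.90976476e-01,  1.34032458e-01, -1.91297238e-04]), 'ft_force': array([0.35470297, 0.50344626, 0.55351662]), 'wrist_torque': array([-0.0347211,  0.0224503,  0.0063797]), 'grip_width': 0.9980280106216707}
19.0
scene {'vfov': 44.68113216821187, 'cx': 331.0574726929213, 'cy': 193.04774354904262, 'R': array([[ 0.64757741,  0.76197462, -0.00617794],
       [ 0.52559983, -0.45253095, -0.72038917],
       [-0.55171398,  0.46326063, -0.69354255]]), 't': array([-357.38433329, -226.3847449 , 1322.77157553])}
top {'vfov': 44.455353063939064, 'cx': 318.260921996758, 'cy': 195.0226628118627, 'R': array([[-0.02515219, -0.99914849, -0.03270554],
       [-0.98100224,  0.03096414, -0.19150933],
       [ 0.19235896,  0.02726733, -0.98094573]]), 't': array([ 22.30812491, 542.91064086, 854.31462547])}
```

View pics/scene0.png

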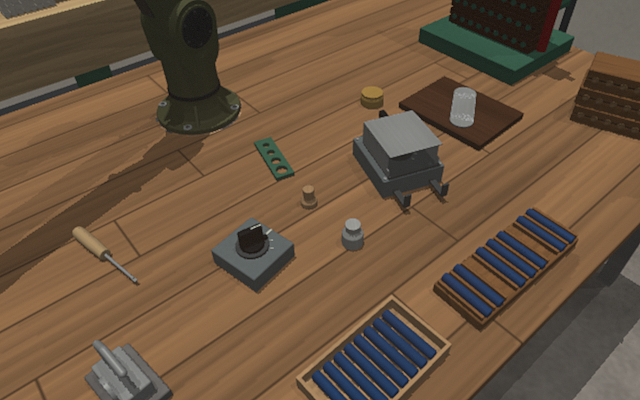

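View pics/top0.png

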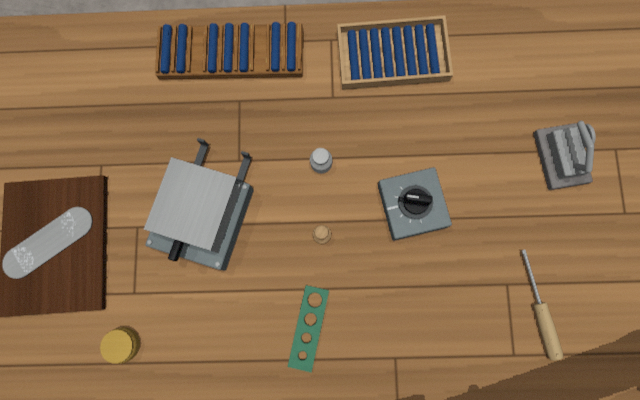

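Run:
```python
from h import *
d=np.load("top0.npy");P=cloud("top",d);im=cv2.imread("pics/top0.png")
x0,x1,y0,y1=120,280,120,290
cv2.imwrite("pics/topc.png",cv2.resize(im[y0:y1,x0:x1],None,fx=3.5,fy=3.5,interpolation=cv2.INTER_CUBIC))
Q=P[y0:y1,x0:x1].reshape(-1,3)
for lo,hi in((44,56),(30,56),(100,125)):
    m=(Q[:,2]>lo)&(Q[:,2]<hi); q=Q[m]; print(lo,hi,m.sum(),cv2.minAreaRect(q[:,:2].astype(np.float32)))
for u,v in((148,243),(222,268),(252,187),(176,248),(181,242),(172,257),(203,142),(246,156),(200,205),(300,30)): print(u,v,P[v,u].round(1))
```

```text
44 56 1773 ((540.4210205078125, 222.8497314453125), (150.84292602539062, 224.54000854492188), 70.83268737792969)
30 56 1951 ((540.4172973632812, 222.90016174316406), (150.96240234375, 224.48593139648438), 70.89396667480469)
100 125 5649 ((507.8564758300781, 234.635498046875), (125.9738998413086, 170.70680236816406), 70.99082946777344)
148 243 [463.1 321.6  54.9]
222 268 [414.7 187.4  41.7]
252 187 [573.5 138.7   2.2]
176 248 [447.7 253.2 105.3]
181 242 [457.9 245.  104.6]
172 257 [432.5 259.6 105.4]
203 142 [654.  224.9  50.8]
246 156 [625.4 143.4  43.8]
200 205 [520.5 211.2 112.1]
300 30 [890.   36.   32.6]
```

View pics/topc.png

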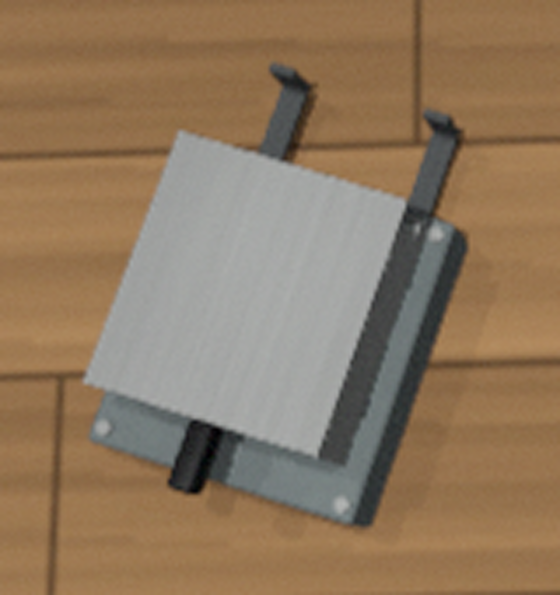

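```bash
cat >> h.py <<'E'
from scipy.spatial.transform import Rotation as Ro
O=np.array([517.7,231.0]); YAW=-0.333
def b2w(x,y,z):
    c,s=np.cos(YAW),np.sin(YAW); return np.array([O[0]+c*x-s*y,O[1]+s*x+c*y,z])
def st():
    s=r.get_state(); q=s["tcp_rot"]; R=Ro.from_quat([q[1],q[2],q[3],q[0]]).as_matrix()
    return s,np.array(s["position"]),R
def show():
    s,p,R=st(); c,sn=np.cos(YAW),np.sin(YAW); d=p[:2]-O
    print("t",round(s["time"],2),"p",p.round(1),"box",(c*d[0]+sn*d[1]).round(1),(-sn*d[0]+c*d[1]).round(1),"yawx",np.degrees(np.arctan2(R[1,0],R[0,0])).round(1),"zaxis",R[:,2].round(3),"F",np.round(s["ft_force"],1),"w",round(s["grip_width"],3))
def rows(P,yaws,jaw):
    # P list of world positions incl. start; yaws deg of tool x incl. start ; tool down
    for i in range(len(P)-1):
        t=np.radians(yaws[i]); ex=np.array([np.cos(t),np.sin(t)]); ey=np.array([np.sin(t),-np.cos(t)])
        d=(P[i+1]-P[i])/1000
        print('{"x":%.4f,"y":%.4f,"z":%.4f,"az":%.2f,"jaw":%g}'%(d[:2]@ex,d[:2]@ey,-d[2],-(yaws[i+1]-yaws[i]),jaw),end=",\n" if i%5<4 else "\n--\n")
E
python3 - <<'E'
from h import *
show()
s,p,R=st(); y0=np.degrees(np.arctan2(R[1,0],R[0,0]))
W=np.array([p,[520,-250,250],[560,50,250],[*b2w(-82,0,0)[:2],190]]);print(W)
L=np.r_[0,np.cumsum(np.linalg.norm(np.diff(W,axis=0),axis=1))]
t=np.linspace(0,L[-1],31); P=np.stack([np.interp(t,L,W[:,k]) for k in range(3)],1)
rows(P,np.linspace(y0,180-19.08,31),-1)
E
```

```text
t 0.1 p [ 172.5 -626.2  249.3] box -46.1 -923.0 yawx 15.4 zaxis [-0.001  0.002 -1.   ] F [0.1 0.3 0.3] w 1.003
[[ 172.46094102 -626.23840148  249.34184634]
 [ 520.         -250.          250.        ]
 [ 560.           50.          250.        ]
 [ 440.20459139  257.80413482  190.        ]]
{"x":0.0301,"y":-0.0187,"z":-0.0000,"az":-4.85,"jaw":-1},
{"x":0.0315,"y":-0.0161,"z":-0.0000,"az":-4.85,"jaw":-1},
{"x":0.0328,"y":-0.0134,"z":-0.0000,"az":-4.85,"jaw":-1},
{"x":0.0338,"y":-0.0105,"z":-0.0000,"az":-4.85,"jaw":-1},
{"x":0.0346,"y":-0.0076,"z":-0.0000,"az":-4.85,"jaw":-1}
--
{"x":0.0351,"y":-0.0047,"z":-0.0000,"az":-4.85,"jaw":-1},
{"x":0.0354,"y":-0.0017,"z":-0.0000,"az":-4.85,"jaw":-1},
{"x":0.0354,"y":0.0013,"z":-0.0000,"az":-4.85,"jaw":-1},
{"x":0.0351,"y":0.0043,"z":-0.0000,"az":-4.85,"jaw":-1},
{"x":0.0347,"y":0.0072,"z":-0.0000,"az":-4.85,"jaw":-1}
--
{"x":0.0339,"y":0.0101,"z":-0.0000,"az":-4.85,"jaw":-1},
{"x":0.0329,"y":0.0130,"z":-0.0000,"az":-4.85,"jaw":-1},
{"x":0.0317,"y":0.0157,"z":-0.0000,"az":-4.85,"jaw":-1},
{"x":0.0303,"y":0.0183,"z":-0.0000,"az":-4.85,"jaw":-1},
[... 213 characters left out ...]
:-4.85,"jaw":-1},
{"x":0.0332,"y":0.0123,"z":-0.0000,"az":-4.85,"jaw":-1},
{"x":0.0320,"y":0.0151,"z":-0.0000,"az":-4.85,"jaw":-1}
--
{"x":0.0307,"y":0.0177,"z":-0.0000,"az":-4.85,"jaw":-1},
{"x":0.0291,"y":0.0202,"z":-0.0000,"az":-4.85,"jaw":-1},
{"x":0.0272,"y":0.0226,"z":-0.0000,"az":-4.85,"jaw":-1},
{"x":0.0339,"y":0.0045,"z":0.0085,"az":-4.85,"jaw":-1},
{"x":0.0336,"y":0.0071,"z":0.0086,"az":-4.85,"jaw":-1}
--
{"x":0.0329,"y":0.0099,"z":0.0086,"az":-4.85,"jaw":-1},
{"x":0.0319,"y":0.0126,"z":0.0086,"az":-4.85,"jaw":-1},
{"x":0.0308,"y":0.0153,"z":0.0086,"az":-4.85,"jaw":-1},
{"x":0.0294,"y":0.0178,"z":0.0086,"az":-4.85,"jaw":-1},
{"x":0.0277,"y":0.0202,"z":0.0086,"az":-4.85,"jaw":-1}
--
```

Emit:
play_rows(moves=[{"x": 0.03, "y": -0.019, "z": 0, "az": -4.85, "jaw": -1}, {"x": 0.0315, "y": -0.016, "z": 0, "az": -4.85, "jaw": -1}, {"x": 0.033, "y": -0.0135, "z": 0, "az": -4.85, "jaw": -1}, {"x": 0.034, "y": -0.0105, "z": 0, "az": -4.85, "jaw": -1}, {"x": 0.0345, "y": -0.0075, "z": 0, "az": -4.85, "jaw": -1}])

```text
validation failed for argument at $.mo...
```

Emit:
play_rows(moves=[{"x": 0.035, "y": -0.0045, "z": 0, "az": -4.85, "jaw": -1}, {"x": 0.0355, "y": -0.0015, "z": 0, "az": -4.85, "jaw": -1}, {"x": 0.0355, "y": 0.0015, "z": 0, "az": -4.85, "jaw": -1}, {"x": 0.035, "y": 0.0045, "z": 0, "az": -4.85, "jaw": -1}, {"x": 0.0345, "y": 0.007, "z": 0, "az": -4.85, "jaw": -1}])

```text
validation failed for argument at $.mo...
```

Emit:
play_rows(moves=[{"x": 0.034, "y": 0.01, "z": 0, "az": -4.85, "jaw": -1}, {"x": 0.033, "y": 0.013, "z": 0, "az": -4.85, "jaw": -1}, {"x": 0.0315, "y": 0.0155, "z": 0, "az": -4.85, "jaw": -1}, {"x": 0.0305, "y": 0.0185, "z": 0, "az": -4.85, "jaw": -1}, {"x": 0.032, "y": 0.01, "z": 0, "az": -4.85, "jaw": -1}])

```text
validation failed for argument at $.mo...
```

Emit:
play_rows(moves=[{"x": 0.035, "y": 0.0035, "z": 0, "az": -4.85, "jaw": -1}, {"x": 0.035, "y": 0.0065, "z": 0, "az": -4.85, "jaw": -1}, {"x": 0.034, "y": 0.0095, "z": 0, "az": -4.85, "jaw": -1}, {"x": 0.033, "y": 0.0125, "z": 0, "az": -4.85, "jaw": -1}, {"x": 0.032, "y": 0.015, "z": 0, "az": -4.85, "jaw": -1}])

```text
validation failed for argument at $.mo...
```

```bash
python3 -c "
from h import *
show();print(st()[0]['joints'])"
```

```text
t 0.1 p [ 172.5 -626.2  249.3] box -46.1 -923.0 yawx 15.4 zaxis [-0.001  0.002 -1.   ] F [0.1 0.3 0.3] w 1.003
[ 1.31612572  0.32175204 -0.0700985   1.45153119  0.02256508  1.37082511
 -0.05686024]
```

Emit:
play_rows(moves=[{"x": 0.03, "y": -0.019, "z": 0.0, "ax": 0.0, "ay": 0.0, "az": -4.85, "jaw": -1.0}, {"x": 0.0315, "y": -0.016, "z": 0.0, "ax": 0.0, "ay": 0.0, "az": -4.85, "jaw": -1.0}, {"x": 0.033, "y": -0.0135, "z": 0.0, "ax": 0.0, "ay": 0.0, "az": -4.85, "jaw": -1.0}, {"x": 0.034, "y": -0.0105, "z": 0.0, "ax": 0.0, "ay": 0.0, "az": -4.85, "jaw": -1.0}, {"x": 0.0345, "y": -0.0075, "z": 0.0, "ax": 0.0, "ay": 0.0, "az": -4.85, "jaw": -1.0}])

```text
time: 0.6
position: [293.6, -494.9, 249.9]
tcp_rot: [-0.0, 0.94, 0.341, -0.0]
ft_force: [1.0, -0.0, 0.6]
grip_width: 0.999
```

Emit:
play_rows(moves=[{"x": 0.035, "y": -0.0045, "z": 0.0, "ax": 0.0, "ay": 0.0, "az": -4.85, "jaw": -1.0}, {"x": 0.0355, "y": -0.0015, "z": 0.0, "ax": 0.0, "ay": 0.0, "az": -4.85, "jaw": -1.0}, {"x": 0.0355, "y": 0.0015, "z": 0.0, "ax": 0.0, "ay": 0.0, "az": -4.85, "jaw": -1.0}, {"x": 0.035, "y": 0.0045, "z": 0.0, "ax": 0.0, "ay": 0.0, "az": -4.85, "jaw": -1.0}, {"x": 0.0345, "y": 0.007, "z": 0.0, "ax": 0.0, "ay": 0.0, "az": -4.85, "jaw": -1.0}])

```text
time: 1.1
position: [414.0, -365.6, 250.0]
tcp_rot: [-0.0, 0.848, 0.531, -0.0]
ft_force: [0.9, -1.0, -0.1]
grip_width: 1.005
```

Emit:
play_rows(moves=[{"x": 0.034, "y": 0.01, "z": 0.0, "ax": 0.0, "ay": 0.0, "az": -4.85, "jaw": -1.0}, {"x": 0.033, "y": 0.013, "z": 0.0, "ax": 0.0, "ay": 0.0, "az": -4.85, "jaw": -1.0}, {"x": 0.0315, "y": 0.0155, "z": 0.0, "ax": 0.0, "ay": 0.0, "az": -4.85, "jaw": -1.0}, {"x": 0.0305, "y": 0.0185, "z": 0.0, "ax": 0.0, "ay": 0.0, "az": -4.85, "jaw": -1.0}, {"x": 0.032, "y": 0.01, "z": 0.0, "ax": 0.0, "ay": 0.0, "az": -4.85, "jaw": -1.0}])

```text
time: 1.6
position: [524.2, -231.0, 249.7]
tcp_rot: [-0.0, 0.717, 0.697, 0.0]
ft_force: [0.7, 0.6, -0.2]
grip_width: 0.998
```

Emit:
play_rows(moves=[{"x": 0.035, "y": 0.0035, "z": 0.0, "ax": 0.0, "ay": 0.0, "az": -4.85, "jaw": -1.0}, {"x": 0.035, "y": 0.0065, "z": 0.0, "ax": 0.0, "ay": 0.0, "az": -4.85, "jaw": -1.0}, {"x": 0.034, "y": 0.0095, "z": 0.0, "ax": 0.0, "ay": 0.0, "az": -4.85, "jaw": -1.0}, {"x": 0.033, "y": 0.0125, "z": 0.0, "ax": 0.0, "ay": 0.0, "az": -4.85, "jaw": -1.0}, {"x": 0.032, "y": 0.015, "z": 0.0, "ax": 0.0, "ay": 0.0, "az": -4.85, "jaw": -1.0}])

```text
time: 2.1
position: [546.5, -55.6, 250.0]
tcp_rot: [-0.0, 0.555, 0.832, -0.0]
ft_force: [0.8, 0.4, 0.4]
grip_width: 1.0
```

Run:
```python
from h import *
show();print(st()[0]['joints'].round(2))
s,p,R=st(); y0=np.degrees(np.arctan2(R[1,0],R[0,0]))
W=np.array([p,[560,50,250],[*b2w(-82,0,0)[:2],180]])
L=np.r_[0,np.cumsum(np.linalg.norm(np.diff(W,axis=0),axis=1))]
t=np.linspace(0,L[-1],11); P=np.stack([np.interp(t,L,W[:,k]) for k in range(3)],1)
rows(P,np.linspace(y0,180-19.08,11),-1)
```

```text
t 2.1 p [546.5 -55.6 250. ] box 120.9 -261.5 yawx 112.6 zaxis [-0.001 -0.    -1.   ] F [0.8 0.4 0.4] w 1.0
[ 0.68  0.16 -0.69  1.68  0.1   1.34  0.37]
{"x":0.0309,"y":0.0178,"z":-0.0000,"az":-4.83,"jaw":-1},
{"x":0.0293,"y":0.0203,"z":-0.0000,"az":-4.83,"jaw":-1},
{"x":0.0275,"y":0.0224,"z":0.0001,"az":-4.83,"jaw":-1},
{"x":0.0339,"y":0.0042,"z":0.0100,"az":-4.83,"jaw":-1},
{"x":0.0335,"y":0.0071,"z":0.0100,"az":-4.83,"jaw":-1}
--
{"x":0.0327,"y":0.0099,"z":0.0100,"az":-4.83,"jaw":-1},
{"x":0.0318,"y":0.0126,"z":0.0100,"az":-4.83,"jaw":-1},
{"x":0.0306,"y":0.0152,"z":0.0100,"az":-4.83,"jaw":-1},
{"x":0.0292,"y":0.0178,"z":0.0100,"az":-4.83,"jaw":-1},
{"x":0.0276,"y":0.0202,"z":0.0100,"az":-4.83,"jaw":-1}
--
```

Emit:
play_rows(moves=[{"x": 0.031, "y": 0.018, "z": 0.0, "ax": 0.0, "ay": 0.0, "az": -4.83, "jaw": -1.0}, {"x": 0.029, "y": 0.02, "z": 0.0, "ax": 0.0, "ay": 0.0, "az": -4.83, "jaw": -1.0}, {"x": 0.0275, "y": 0.0225, "z": 0.0, "ax": 0.0, "ay": 0.0, "az": -4.83, "jaw": -1.0}, {"x": 0.034, "y": 0.004, "z": 0.01, "ax": 0.0, "ay": 0.0, "az": -4.83, "jaw": -1.0}, {"x": 0.0335, "y": 0.007, "z": 0.01, "ax": 0.0, "ay": 0.0, "az": -4.83, "jaw": -1.0}])

```text
time: 2.6
position: [525.7, 109.6, 229.7]
tcp_rot: [-0.0, 0.368, 0.93, 0.0]
ft_force: [0.8, -0.4, -0.4]
grip_width: 1.003
```

Emit:
play_rows(moves=[{"x": 0.033, "y": 0.01, "z": 0.01, "ax": 0.0, "ay": 0.0, "az": -4.83, "jaw": -1.0}, {"x": 0.032, "y": 0.0125, "z": 0.01, "ax": 0.0, "ay": 0.0, "az": -4.83, "jaw": -1.0}, {"x": 0.0305, "y": 0.015, "z": 0.01, "ax": 0.0, "ay": 0.0, "az": -4.83, "jaw": -1.0}, {"x": 0.029, "y": 0.018, "z": 0.01, "ax": 0.0, "ay": 0.0, "az": -4.83, "jaw": -1.0}, {"x": 0.0275, "y": 0.02, "z": 0.01, "ax": 0.0, "ay": 0.0, "az": -4.83, "jaw": -1.0}])

```text
time: 3.1
position: [440.4, 257.2, 179.7]
tcp_rot: [0.0, 0.166, 0.986, -0.0]
ft_force: [1.0, 0.6, 0.2]
grip_width: 0.999
```

Run:
```python
from h import *
im,d=r.read_camera("wrist");cv2.imwrite("pics/w1.png",im); np.save("w1.npy",d)
show();print(st()[0]['joints'].round(2)); print(r.calibration("wrist"))
```

```text
t 3.15 p [435.6 262.8 178.5] box -88.0 3.2 yawx 161.5 zaxis [-0.004  0.002 -1.   ] F [-3.8  2.2  0.4] w 1.002
[ 0.35  0.17 -1.01  1.86  0.15  1.19  0.53]
{'vfov': 65.70646984690485, 'cx': 315.31700395779785, 'cy': 196.094313394249, 'hand_eye': array([[ 2.48949220e-04, -9.53258694e-01, -3.02155259e-01,
         7.76967110e+01],
       [ 9.99999641e-01,  4.82165099e-04, -6.97253931e-04,
        -6.53650863e-02],
       [ 8.10352092e-04, -3.02154977e-01,  9.53258471e-01,
        -1.24342448e+02],
       [ 0.00000000e+00,  0.00000000e+00,  0.00000000e+00,
         1.00000000e+00]])}
```

View pics/w1.png

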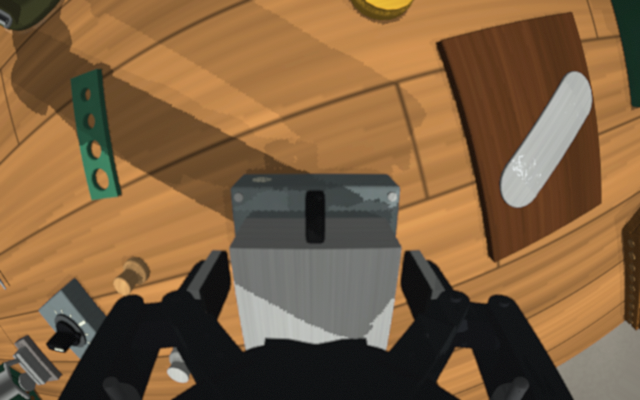

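Emit:
play_rows(moves=[{"x": 0.0, "y": 0.0, "z": 0.01, "ax": 0.0, "ay": 0.0, "az": 0.0, "jaw": -1.0}, {"x": 0.0, "y": 0.0, "z": 0.02, "ax": 0.0, "ay": 0.0, "az": 0.0, "jaw": -1.0}, {"x": 0.0, "y": 0.0, "z": 0.025, "ax": 0.0, "ay": 0.0, "az": 0.0, "jaw": -1.0}, {"x": 0.0, "y": 0.0, "z": 0.02, "ax": 0.0, "ay": 0.0, "az": 0.0, "jaw": -1.0}, {"x": 0.0, "y": 0.0, "z": 0.01, "ax": 0.0, "ay": 0.0, "az": 0.0, "jaw": -1.0}])

```text
time: 3.65
position: [441.0, 254.3, 92.9]
tcp_rot: [-0.001, 0.169, 0.986, -0.001]
ft_force: [-0.5, -0.2, -0.7]
grip_width: 0.999
```

Run:
```python
from h import *
im,d=r.read_camera("wrist");cv2.imwrite("pics/w2.png",im)
show();print(st()[0]['joints'].round(2))
```

```text
t 3.7 p [440.5 254.3  92.3] box -80.6 -3.2 yawx 160.6 zaxis [-0.004 -0.002 -1.   ] F [-0.3 -0.4 -1. ] w 1.002
[ 0.28  0.3  -0.96  1.95  0.28  1.04  0.43]
```

View pics/w2.png

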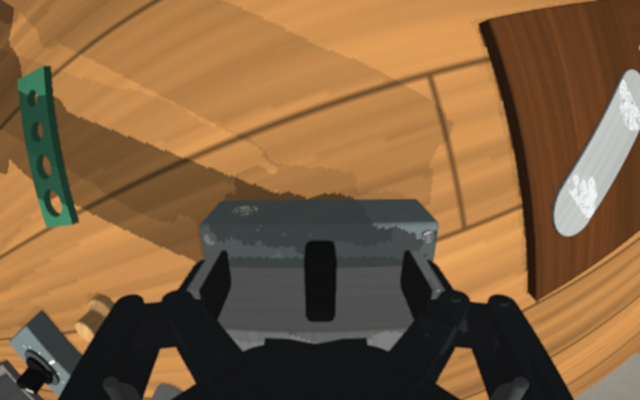

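Emit:
play_rows(moves=[{"x": 0.0, "y": 0.0025, "z": -0.0025, "ax": 0.0, "ay": 0.0, "az": 0.0, "jaw": -0.5}, {"x": 0.0, "y": 0.0, "z": 0.0, "ax": 0.0, "ay": 0.0, "az": 0.0, "jaw": 1.0}, {"x": 0.0, "y": 0.0, "z": 0.0, "ax": 0.0, "ay": 0.0, "az": 0.0, "jaw": 1.0}, {"x": 0.0, "y": 0.0, "z": 0.0, "ax": 0.0, "ay": 0.0, "az": 0.0, "jaw": 1.0}, {"x": 0.0, "y": 0.0, "z": 0.0, "ax": 0.0, "ay": 0.0, "az": 0.0, "jaw": 1.0}])

```text
time: 4.2
position: [441.7, 256.4, 98.1]
tcp_rot: [-0.0, 0.168, 0.986, -0.003]
ft_force: [-7.0, -0.8, 22.5]
grip_width: 0.161
```

Emit:
play_rows(moves=[{"x": 0.0, "y": 0.0, "z": 0.0, "ax": 0.0, "ay": 0.0, "az": 0.0, "jaw": 1.0}, {"x": 0.0, "y": 0.0, "z": 0.0, "ax": 0.0, "ay": 0.0, "az": 0.0, "jaw": 1.0}, {"x": 0.0, "y": 0.0, "z": 0.0, "ax": 0.0, "ay": 0.0, "az": 0.0, "jaw": 1.0}, {"x": 0.0, "y": 0.0, "z": 0.0, "ax": 0.0, "ay": 0.0, "az": 0.0, "jaw": 1.0}, {"x": 0.0, "y": 0.0, "z": 0.0, "ax": 0.0, "ay": 0.0, "az": 0.0, "jaw": 1.0}])

```text
time: 4.7
position: [441.8, 256.5, 98.3]
tcp_rot: [-0.0, 0.168, 0.986, -0.003]
ft_force: [-5.1, -7.2, 8.9]
grip_width: 0.15
```

Run:
```python
from h import *
show();print(st()[0]['joints'].round(2))
s,p,R=st()
c,sn=np.cos(YAW),np.sin(YAW); d=p[:2]-O; bx=c*d[0]+sn*d[1]
v=np.array([bx-75,p[2]-51]); rad=np.hypot(*v); a0=np.arctan2(v[1],v[0]); print(rad,np.degrees(a0))
n=35; u=np.linspace(0,1,n+1); th=1.90*(u-np.sin(2*np.pi*u)/(2*np.pi)*0.6)
P=np.stack([75+rad*np.cos(a0-th),51+rad*np.sin(a0-th)],1)
dd=np.diff(P,axis=0)
for i,(dx,dz) in enumerate(dd): print(i,"x %.4f z %.4f"%(-dx/1000,-dz/1000),"th %.2f"%th[i+1],"--" if i%5==4 else "")
```

```text
t 4.7 p [441.8 256.5  98.3] box -80.1 -0.8 yawx 160.7 zaxis [-0.001 -0.005 -1.   ] F [-5.1 -7.2  8.9] w 0.15
[ 0.28  0.29 -0.96  1.94  0.28  1.05  0.43]
162.14544846910226 163.03308971213173
0 x -0.0011 z -0.0034 th 0.02 
1 x -0.0012 z -0.0035 th 0.04 
2 x -0.0014 z -0.0038 th 0.07 
3 x -0.0017 z -0.0042 th 0.10 
4 x -0.0021 z -0.0047 th 0.13 --
5 x -0.0025 z -0.0053 th 0.17 
6 x -0.0031 z -0.0060 th 0.21 
7 x -0.0038 z -0.0066 th 0.25 
8 x -0.0047 z -0.0072 th 0.31 
9 x -0.0056 z -0.0077 th 0.37 --
10 x -0.0067 z -0.0080 th 0.43 
11 x -0.0078 z -0.0082 th 0.50 
12 x -0.0089 z -0.0081 th 0.57 
13 x -0.0101 z -0.0078 th 0.65 
14 x -0.0111 z -0.0073 th 0.74 --
15 x -0.0121 z -0.0065 th 0.82 
16 x -0.0128 z -0.0056 th 0.91 
17 x -0.0133 z -0.0045 th 0.99 
18 x -0.0136 z -0.0033 th 1.08 
19 x -0.0136 z -0.0021 th 1.16 --
20 x -0.0133 z -0.0009 th 1.25 
21 x -0.0128 z 0.0001 th 1.33 
22 x -0.0120 z 0.0011 th 1.40 
23 x -0.0112 z 0.0018 th 1.47 
24 x -0.0102 z 0.0023 th 1.53 --
25 x -0.0091 z 0.0027 th 1.59 
26 x -0.0081 z 0.0029 th 1.65 
27 x -0.0070 z 0.0029 th 1.69 
28 x -0.0061 z 0.0029 th 1.73 
29 x -0.0052 z 0.0027 th 1.77 --
30 x -0.0045 z 0.0025 th 1.80 
31 x -0.0039 z 0.0023 th 1.83 
32 x -0.0034 z 0.0022 th 1.86 
33 x -0.0031 z 0.0021 th 1.88 
34 x -0.0029 z 0.0020 th 1.90 --
```

Emit:
play_rows(moves=[{"x": -0.001, "y": 0.0, "z": -0.0035, "ax": 0.0, "ay": 0.0, "az": 0.0, "jaw": 1.0}, {"x": -0.001, "y": 0.0, "z": -0.0035, "ax": 0.0, "ay": 0.0, "az": 0.0, "jaw": 1.0}, {"x": -0.0015, "y": 0.0, "z": -0.004, "ax": 0.0, "ay": 0.0, "az": 0.0, "jaw": 1.0}, {"x": -0.0015, "y": 0.0, "z": -0.004, "ax": 0.0, "ay": 0.0, "az": 0.0, "jaw": 1.0}, {"x": -0.002, "y": 0.0, "z": -0.0045, "ax": 0.0, "ay": 0.0, "az": 0.0, "jaw": 1.0}])

```text
time: 5.2
position: [448.0, 254.3, 116.2]
tcp_rot: [-0.001, 0.168, 0.986, -0.002]
ft_force: [-0.8, -4.8, -6.8]
grip_width: 0.153
```

Emit:
play_rows(moves=[{"x": -0.0025, "y": 0.0, "z": -0.0055, "ax": 0.0, "ay": 0.0, "az": 0.0, "jaw": 1.0}, {"x": -0.003, "y": 0.0, "z": -0.006, "ax": 0.0, "ay": 0.0, "az": 0.0, "jaw": 1.0}, {"x": -0.004, "y": 0.0, "z": -0.0065, "ax": 0.0, "ay": 0.0, "az": 0.0, "jaw": 1.0}, {"x": -0.0045, "y": 0.0, "z": -0.007, "ax": 0.0, "ay": 0.0, "az": 0.0, "jaw": 1.0}, {"x": -0.0055, "y": 0.0, "z": -0.0075, "ax": 0.0, "ay": 0.0, "az": 0.0, "jaw": 1.0}])

```text
time: 5.7
position: [466.0, 248.1, 148.6]
tcp_rot: [-0.002, 0.168, 0.986, -0.002]
ft_force: [-0.5, -4.9, -7.2]
grip_width: 0.151
```

Run:
```python
from h import *
show();print(st()[0]['joints'].round(2))
im,d=r.read_camera("scene");cv2.imwrite("pics/s1.png",cv2.resize(im[80:240,300:520],None,fx=3,fy=3))
```

```text
t 5.7 p [466.  248.1 148.6] box -54.5 -0.7 yawx 160.7 zaxis [-0.004 -0.003 -1.   ] F [-0.5 -4.9 -7.2] w 0.151
[ 0.32  0.26 -0.97  1.85  0.24  1.16  0.51]
```

View pics/s1.png

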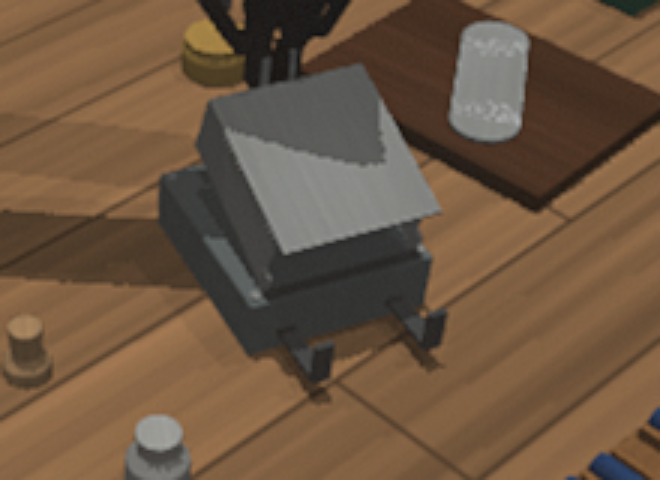

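Emit:
play_rows(moves=[{"x": -0.0065, "y": 0.0, "z": -0.008, "ax": 0.0, "ay": 0.0, "az": 0.0, "jaw": 1.0}, {"x": -0.008, "y": 0.0, "z": -0.008, "ax": 0.0, "ay": 0.0, "az": 0.0, "jaw": 1.0}, {"x": -0.009, "y": 0.0, "z": -0.008, "ax": 0.0, "ay": 0.0, "az": 0.0, "jaw": 1.0}, {"x": -0.01, "y": 0.0, "z": -0.008, "ax": 0.0, "ay": 0.0, "az": 0.0, "jaw": 1.0}, {"x": -0.011, "y": 0.0, "z": -0.0075, "ax": 0.0, "ay": 0.0, "az": 0.0, "jaw": 1.0}])

```text
time: 6.25
position: [507.7, 233.9, 188.6]
tcp_rot: [-0.002, 0.168, 0.986, -0.002]
ft_force: [-3.7, -5.8, -7.2]
grip_width: 0.157
```

Emit:
play_rows(moves=[{"x": -0.012, "y": 0.0, "z": -0.0065, "ax": 0.0, "ay": 0.0, "az": 0.0, "jaw": 1.0}, {"x": -0.013, "y": 0.0, "z": -0.0055, "ax": 0.0, "ay": 0.0, "az": 0.0, "jaw": 1.0}, {"x": -0.0135, "y": 0.0, "z": -0.0045, "ax": 0.0, "ay": 0.0, "az": 0.0, "jaw": 1.0}, {"x": -0.0135, "y": 0.0, "z": -0.0035, "ax": 0.0, "ay": 0.0, "az": 0.0, "jaw": 1.0}, {"x": -0.0135, "y": 0.0, "z": -0.002, "ax": 0.0, "ay": 0.0, "az": 0.0, "jaw": 1.0}])

```text
time: 6.75
position: [568.7, 213.0, 212.7]
tcp_rot: [-0.003, 0.167, 0.986, -0.002]
ft_force: [-10.3, -7.3, 7.8]
grip_width: 0.148
```

Run:
```python
from h import *
show();print(st()[0]['joints'].round(2))
s,p,R=st()
c,sn=np.cos(YAW),np.sin(YAW); d=p[:2]-O; bx=c*d[0]+sn*d[1]
v=np.array([bx-75,p[2]-51]); rad=np.hypot(*v); a0=np.arctan2(v[1],v[0]); print(rad,np.degrees(a0))
im,d=r.read_camera("scene");cv2.imwrite("pics/s2.png",cv2.resize(im[60:220,300:520],None,fx=3,fy=3))
```

```text
t 6.75 p [568.7 213.  212.7] box 54.1 -0.3 yawx 160.7 zaxis [-0.007 -0.003 -1.   ] F [-10.3  -7.3   7.8] w 0.148
[ 0.32  0.39 -0.91  1.58  0.31  1.33  0.6 ]
163.0554300265039 97.37159293667929
```

View pics/s2.png

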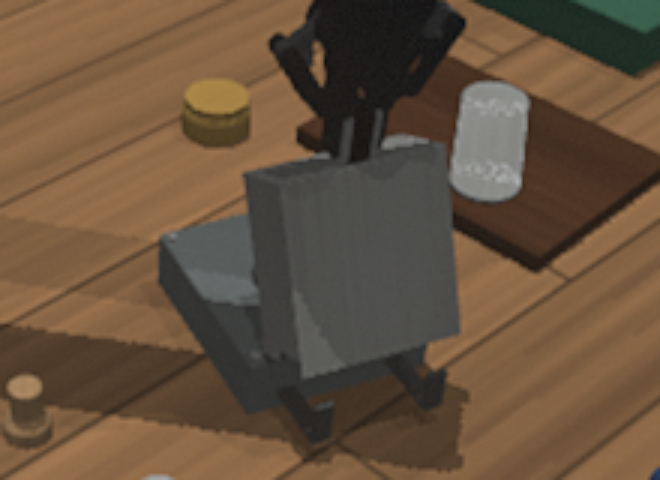

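Emit:
play_rows(moves=[{"x": -0.0135, "y": 0.0, "z": -0.0005, "ax": 0.0, "ay": 0.0, "az": 0.0, "jaw": 1.0}, {"x": -0.013, "y": 0.0, "z": 0.0005, "ax": 0.0, "ay": 0.0, "az": 0.0, "jaw": 1.0}, {"x": -0.012, "y": 0.0, "z": 0.0015, "ax": 0.0, "ay": 0.0, "az": 0.0, "jaw": 1.0}, {"x": -0.011, "y": 0.0, "z": 0.002, "ax": 0.0, "ay": 0.0, "az": 0.0, "jaw": 1.0}, {"x": -0.01, "y": 0.0, "z": 0.0025, "ax": 0.0, "ay": 0.0, "az": 0.0, "jaw": 1.0}])

```text
time: 7.3
position: [628.5, 192.5, 208.2]
tcp_rot: [0.001, 0.169, 0.986, -0.001]
ft_force: [-4.5, -7.0, 8.2]
grip_width: 0.151
```

Emit:
play_rows(moves=[{"x": -0.009, "y": 0.0, "z": 0.0025, "ax": 0.0, "ay": 0.0, "az": 0.0, "jaw": 1.0}, {"x": -0.008, "y": 0.0, "z": 0.003, "ax": 0.0, "ay": 0.0, "az": 0.0, "jaw": 1.0}, {"x": -0.007, "y": 0.0, "z": 0.003, "ax": 0.0, "ay": 0.0, "az": 0.0, "jaw": 1.0}, {"x": -0.006, "y": 0.0, "z": 0.003, "ax": 0.0, "ay": 0.0, "az": 0.0, "jaw": 1.0}, {"x": -0.005, "y": 0.0, "z": 0.003, "ax": 0.0, "ay": 0.0, "az": 0.0, "jaw": 1.0}])

```text
time: 7.8
position: [661.9, 181.1, 194.5]
tcp_rot: [0.001, 0.169, 0.986, -0.0]
ft_force: [-1.2, -6.0, 12.4]
grip_width: 0.156
```

Run:
```python
from h import *
show();print(st()[0]['joints'].round(2))
s,p,R=st()
c,sn=np.cos(YAW),np.sin(YAW); d=p[:2]-O; bx=c*d[0]+sn*d[1]
v=np.array([bx-75,p[2]-51]); rad=np.hypot(*v); a0=np.arctan2(v[1],v[0]); print(rad,np.degrees(a0),np.radians(163.2)-a0)
im,d=r.read_camera("scene");cv2.imwrite("pics/s3.png",cv2.resize(im[60:220,300:520],None,fx=3,fy=3))
```

```text
t 7.8 p [661.9 181.1 194.5] box 152.6 -0.0 yawx 160.6 zaxis [ 0.003 -0.001 -1.   ] F [-1.2 -6.  12.4] w 0.156
[ 0.27  0.56 -0.83  1.4   0.41  1.36  0.66]
163.12353475235398 61.588492095066336 1.7734553708573377
```

View pics/s3.png

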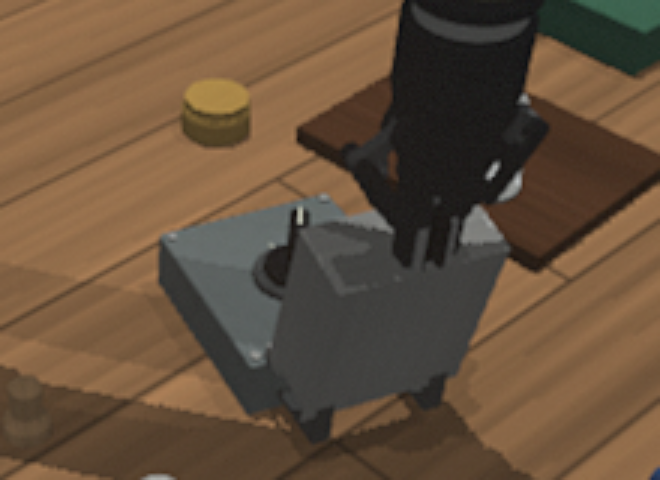

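Emit:
play_rows(moves=[{"x": -0.0045, "y": 0.0, "z": 0.0025, "ax": 0.0, "ay": 0.0, "az": 0.0, "jaw": 1.0}, {"x": -0.004, "y": 0.0, "z": 0.0025, "ax": 0.0, "ay": 0.0, "az": 0.0, "jaw": 1.0}, {"x": -0.0035, "y": 0.0, "z": 0.002, "ax": 0.0, "ay": 0.0, "az": 0.0, "jaw": 1.0}, {"x": -0.003, "y": 0.0, "z": 0.002, "ax": 0.0, "ay": 0.0, "az": 0.0, "jaw": 1.0}, {"x": 0.0, "y": 0.0, "z": 0.0, "ax": 0.0, "ay": 0.0, "az": 0.0, "jaw": 1.0}])

```text
time: 8.35
position: [676.9, 175.9, 185.2]
tcp_rot: [0.002, 0.169, 0.986, 0.0]
ft_force: [-0.3, -5.9, 8.4]
grip_width: 0.153
```

Emit:
play_rows(moves=[{"x": 0.0, "y": 0.0, "z": 0.0, "ax": 0.0, "ay": 0.0, "az": 0.0, "jaw": -0.3}, {"x": 0.0, "y": 0.0, "z": 0.0, "ax": 0.0, "ay": 0.0, "az": 0.0, "jaw": -0.3}, {"x": 0.0, "y": 0.0, "z": 0.0, "ax": 0.0, "ay": 0.0, "az": 0.0, "jaw": -0.3}, {"x": 0.0, "y": 0.0, "z": 0.0, "ax": 0.0, "ay": 0.0, "az": 0.0, "jaw": -0.3}, {"x": 0.0, "y": 0.0, "z": -0.01, "ax": 0.0, "ay": 0.0, "az": 0.0, "jaw": -0.3}])

```text
time: 8.85
position: [673.5, 177.4, 190.4]
tcp_rot: [-0.001, 0.167, 0.986, -0.001]
ft_force: [-0.4, 0.6, -1.2]
grip_width: 0.649
```

Emit:
play_rows(moves=[{"x": 0.0, "y": 0.0, "z": -0.02, "ax": 0.0, "ay": 0.0, "az": 0.0, "jaw": -0.3}, {"x": 0.0, "y": 0.0, "z": -0.03, "ax": 0.0, "ay": 0.0, "az": 0.0, "jaw": -0.3}, {"x": 0.02, "y": 0.0, "z": -0.02, "ax": 0.0, "ay": 0.0, "az": 0.0, "jaw": -0.3}, {"x": 0.03, "y": 0.0, "z": 0.0, "ax": 0.0, "ay": 0.0, "az": 0.0, "jaw": -0.3}, {"x": 0.04, "y": 0.0, "z": 0.0, "ax": 0.0, "ay": 0.0, "az": 0.0, "jaw": -0.3}])

```text
time: 9.35
position: [590.0, 207.3, 263.1]
tcp_rot: [0.001, 0.169, 0.986, 0.001]
ft_force: [-0.7, -0.2, 0.2]
grip_width: 0.648
```

Emit:
play_rows(moves=[{"x": 0.04, "y": 0.0, "z": 0.0, "ax": 0.0, "ay": 0.0, "az": 0.0, "jaw": -0.3}, {"x": 0.04, "y": 0.0, "z": 0.0, "ax": 0.0, "ay": 0.0, "az": 0.0, "jaw": -0.3}, {"x": 0.02, "y": 0.0, "z": 0.0, "ax": 0.0, "ay": 0.0, "az": 0.0, "jaw": -0.3}, {"x": 0.0, "y": 0.0, "z": 0.0, "ax": 0.0, "ay": 0.0, "az": 0.0, "jaw": -0.3}, {"x": 0.0, "y": 0.0, "z": 0.0, "ax": 0.0, "ay": 0.0, "az": 0.0, "jaw": -0.3}])

```text
time: 9.85
position: [495.5, 240.2, 262.7]
tcp_rot: [0.001, 0.167, 0.986, -0.0]
ft_force: [-0.8, -0.2, -0.0]
grip_width: 0.652
```

Run:
```python
from h import *
show();print(st()[0]['joints'].round(2))
im,d=r.read_camera("scene");cv2.imwrite("pics/s4.png",cv2.resize(im[60:220,300:520],None,fx=3,fy=3))
im,d=r.read_camera("wrist");cv2.imwrite("pics/w4.png",im)
im,d=r.read_camera("top");cv2.imwrite("pics/t4.png",cv2.resize(im[100:280,100:300],None,fx=3,fy=3))
```

```text
t 9.85 p [495.5 240.2 262.7] box -24.0 1.5 yawx 160.7 zaxis [ 0.002 -0.001 -1.   ] F [-0.8 -0.2 -0. ] w 0.652
[ 0.37  0.21 -0.98  1.66  0.18  1.37  0.6 ]
```

View pics/s4.png

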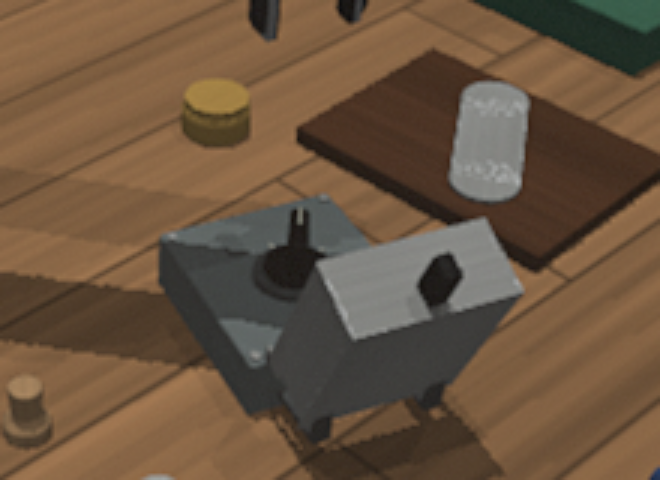

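View pics/w4.png

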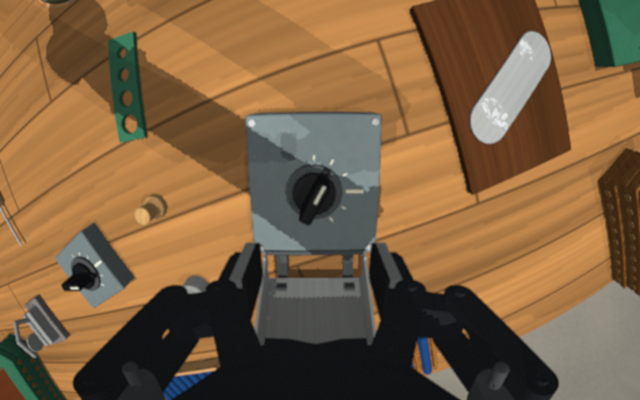

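View pics/t4.png

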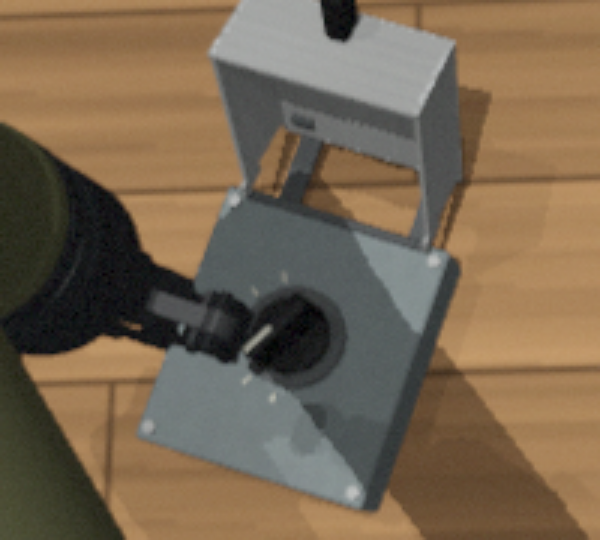

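Run:
```python
import cv2
im=cv2.imread("pics/w4.png");cv2.imwrite("pics/w4c.png",cv2.resize(im[140:240,260:390],None,fx=6,fy=6,interpolation=cv2.INTER_CUBIC))
```

```text
(no output)
```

View pics/w4c.png

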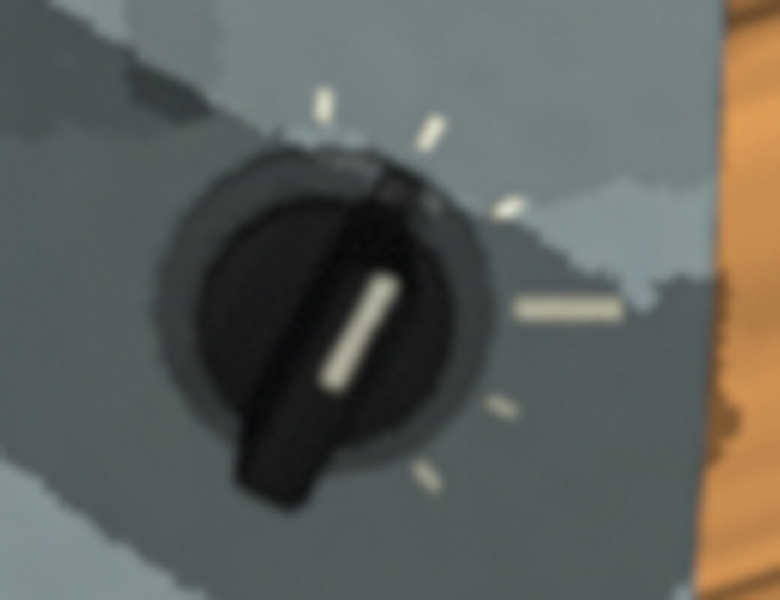

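```bash
cat >> h.py <<'E'
def wray(u,v,z,p,R):
    c=r.calibration("wrist"); f=200/np.tan(np.radians(c["vfov"]/2))
    a=np.array([u-c["cx"],v-c["cy"]]); n=np.hypot(*a); t=n/f
    d=np.array([*(a/n*np.sin(t)),np.cos(t)]); H=c["hand_eye"]
    o=p+R@H[:3,3]; w=R@(H[:3,:3]@d); return o+w*(z-o[2])/w[2]
def w2b(P):
    c,s=np.cos(YAW),np.sin(YAW); d=P[:2]-O; return np.array([c*d[0]+s*d[1],-s*d[0]+c*d[1],P[2]])
E
python3 - <<'E'
from h import *
s,p,R=st(); show()
g=lambda u,v,z:w2b(wray(260+u/6,140+v/6,z,p,R)).round(1)
print("foot c",g(325,310,64),"line",g(333,382,98),g(385,283,98),"longmark",g(515,310,50),g(622,310,50),"m0",g(323,90,50),g(323,120,50))
a=g(385,283,98)-g(333,382,98);print(np.arctan2(a[1],-a[0]))
y0=np.degrees(np.arctan2(R[1,0],R[0,0]))
P=np.linspace(p,[*O,150],6); rows(P,np.linspace(y0,133.9,6),-0.3)
E
```

```text
t 10.0 p [496.2 239.5 261.8] box -23.1 1.0 yawx 160.6 zaxis [ 0.  0. -1.] F [ 0.4  1.2 -0.3] w 0.651
foot c [-3.7 -0.6 64. ] line [-1.6  0.8 98. ] [-18.5   9.3  98. ] longmark [ 0.7 35.3 50. ] [ 0.7 55.9 50. ] m0 [-41.6  -0.8  50. ] [-36.   -0.8  50. ]
0.46601167079056954
{"x":-0.0046,"y":-0.0002,"z":0.0224,"az":5.34,"jaw":-0.3},
{"x":-0.0046,"y":0.0003,"z":0.0224,"az":5.34,"jaw":-0.3},
{"x":-0.0046,"y":0.0007,"z":0.0224,"az":5.34,"jaw":-0.3},
{"x":-0.0045,"y":0.0011,"z":0.0224,"az":5.34,"jaw":-0.3},
{"x":-0.0044,"y":0.0015,"z":0.0224,"az":5.34,"jaw":-0.3}
--
```

Emit:
play_rows(moves=[{"x": -0.0045, "y": 0.0, "z": 0.022, "ax": 0.0, "ay": 0.0, "az": 5.3, "jaw": -0.3}, {"x": -0.0045, "y": 0.0, "z": 0.022, "ax": 0.0, "ay": 0.0, "az": 5.3, "jaw": -0.3}, {"x": -0.0045, "y": 0.001, "z": 0.022, "ax": 0.0, "ay": 0.0, "az": 5.3, "jaw": -0.3}, {"x": -0.0045, "y": 0.001, "z": 0.022, "ax": 0.0, "ay": 0.0, "az": 5.3, "jaw": -0.3}, {"x": -0.0045, "y": 0.0015, "z": 0.022, "ax": 0.0, "ay": 0.0, "az": 5.3, "jaw": -0.3}])

```text
time: 10.5
position: [517.4, 231.4, 150.4]
tcp_rot: [-0.001, 0.392, 0.92, 0.0]
ft_force: [-0.3, 0.3, 0.2]
grip_width: 0.651
```

Emit:
play_rows(moves=[{"x": 0.0, "y": 0.0, "z": 0.0, "ax": 0.0, "ay": 0.0, "az": 0.0, "jaw": -0.3}, {"x": 0.0, "y": 0.0, "z": 0.0, "ax": 0.0, "ay": 0.0, "az": 0.0, "jaw": -0.3}, {"x": 0.0, "y": 0.0, "z": 0.0, "ax": 0.0, "ay": 0.0, "az": 0.0, "jaw": -0.3}, {"x": 0.0, "y": 0.0, "z": 0.0, "ax": 0.0, "ay": 0.0, "az": 0.0, "jaw": -0.3}, {"x": 0.0, "y": 0.0, "z": 0.0, "ax": 0.0, "ay": 0.0, "az": 0.0, "jaw": -0.3}])

```text
time: 11.0
position: [516.9, 232.3, 152.8]
tcp_rot: [0.001, 0.389, 0.921, 0.0]
ft_force: [0.2, -0.1, 0.6]
grip_width: 0.653
```

Run:
```python
from h import *
show();print(st()[0]['joints'].round(2))
im,d=r.read_camera("wrist");cv2.imwrite("pics/w5.png",im)
```

```text
t 11.0 p [516.9 232.3 152.8] box -1.2 0.9 yawx 134.2 zaxis [ 0.002  0.    -1.   ] F [ 0.2 -0.1  0.6] w 0.653
[ 0.27  0.33 -0.86  1.76  0.27  1.18  0.1 ]
```

View pics/w5.png

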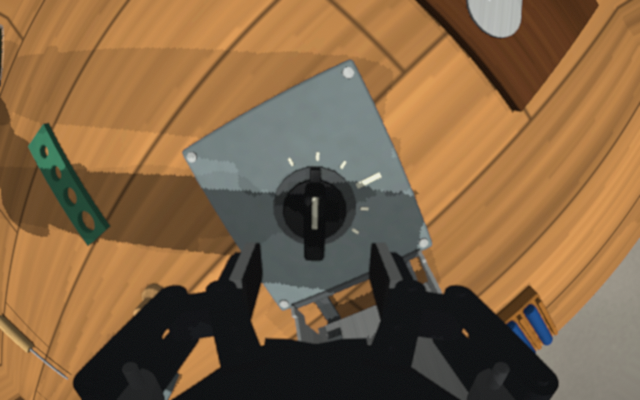

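Emit:
play_rows(moves=[{"x": -0.0015, "y": 0.0, "z": 0.01, "ax": 0.0, "ay": 0.0, "az": 0.0, "jaw": -0.3}, {"x": 0.0, "y": 0.0, "z": 0.018, "ax": 0.0, "ay": 0.0, "az": 0.0, "jaw": -0.3}, {"x": 0.0, "y": 0.0, "z": 0.018, "ax": 0.0, "ay": 0.0, "az": 0.0, "jaw": -0.3}, {"x": 0.0, "y": 0.0, "z": 0.012, "ax": 0.0, "ay": 0.0, "az": 0.0, "jaw": -0.3}, {"x": 0.0, "y": 0.0, "z": 0.006, "ax": 0.0, "ay": 0.0, "az": 0.0, "jaw": -0.3}])

```text
time: 11.55
position: [516.7, 230.4, 86.2]
tcp_rot: [-0.001, 0.389, 0.921, -0.001]
ft_force: [-0.2, 0.4, 0.3]
grip_width: 0.648
```

Emit:
play_rows(moves=[{"x": 0.0, "y": 0.0, "z": 0.0, "ax": 0.0, "ay": 0.0, "az": 0.0, "jaw": -0.3}, {"x": 0.0, "y": 0.0, "z": 0.0, "ax": 0.0, "ay": 0.0, "az": 0.0, "jaw": 0.3}, {"x": 0.0, "y": 0.0, "z": 0.0, "ax": 0.0, "ay": 0.0, "az": 0.0, "jaw": 0.5}, {"x": 0.0, "y": 0.0, "z": 0.0, "ax": 0.0, "ay": 0.0, "az": 0.0, "jaw": 1.0}, {"x": 0.0, "y": 0.0, "z": 0.0, "ax": 0.0, "ay": 0.0, "az": 0.0, "jaw": 1.0}])

```text
time: 12.05
position: [517.6, 230.8, 88.7]
tcp_rot: [0.0, 0.389, 0.921, -0.0]
ft_force: [-2.8, -1.9, 4.9]
grip_width: 0.153
```

Emit:
play_rows(moves=[{"x": 0.0, "y": 0.0, "z": 0.0, "ax": 0.0, "ay": 0.0, "az": 0.0, "jaw": 1.0}, {"x": 0.0, "y": 0.0, "z": 0.0, "ax": 0.0, "ay": 0.0, "az": 0.0, "jaw": 1.0}, {"x": 0.0, "y": 0.0, "z": 0.0, "ax": 0.0, "ay": 0.0, "az": 0.0, "jaw": 1.0}, {"x": 0.0, "y": 0.0, "z": 0.0, "ax": 0.0, "ay": 0.0, "az": 0.0, "jaw": 1.0}, {"x": 0.0, "y": 0.0, "z": 0.0, "ax": 0.0, "ay": 0.0, "az": 0.0, "jaw": 1.0}])

```text
time: 12.55
position: [517.6, 230.7, 88.7]
tcp_rot: [0.0, 0.389, 0.921, -0.0]
ft_force: [-2.7, -1.7, 5.8]
grip_width: 0.15
```

Run:
```python
from h import *
show();print(st()[0]['joints'].round(2))
```

```text
t 12.55 p [517.6 230.7  88.7] box -0.0 -0.3 yawx 134.2 zaxis [ 0.    -0.001 -1.   ] F [-2.7 -1.7  5.8] w 0.15
[ 0.23  0.4  -0.83  1.82  0.34  1.07  0.05]
```

Emit:
play_rows(moves=[{"x": 0.0, "y": 0.0, "z": 0.0, "ax": 0.0, "ay": 0.0, "az": 2.0, "jaw": 1.0}, {"x": 0.0, "y": 0.0, "z": 0.0, "ax": 0.0, "ay": 0.0, "az": 4.0, "jaw": 1.0}, {"x": 0.0, "y": 0.0, "z": 0.0, "ax": 0.0, "ay": 0.0, "az": 5.0, "jaw": 1.0}, {"x": 0.0, "y": 0.0, "z": 0.0, "ax": 0.0, "ay": 0.0, "az": 5.0, "jaw": 1.0}, {"x": 0.0, "y": 0.0, "z": 0.0, "ax": 0.0, "ay": 0.0, "az": 5.0, "jaw": 1.0}])

```text
time: 13.05
position: [517.8, 230.9, 88.7]
tcp_rot: [0.001, 0.552, 0.834, 0.0]
ft_force: [-1.7, -1.1, 4.7]
grip_width: 0.15
```

Emit:
play_rows(moves=[{"x": 0.0, "y": 0.0, "z": 0.0, "ax": 0.0, "ay": 0.0, "az": 5.0, "jaw": 1.0}, {"x": 0.0, "y": 0.0, "z": 0.0, "ax": 0.0, "ay": 0.0, "az": 5.0, "jaw": 1.0}, {"x": 0.0, "y": 0.0, "z": 0.0, "ax": 0.0, "ay": 0.0, "az": 5.0, "jaw": 1.0}, {"x": 0.0, "y": 0.0, "z": 0.0, "ax": 0.0, "ay": 0.0, "az": 5.0, "jaw": 1.0}, {"x": 0.0, "y": 0.0, "z": 0.0, "ax": 0.0, "ay": 0.0, "az": 5.0, "jaw": 1.0}])

```text
time: 13.55
position: [518.0, 230.8, 88.7]
tcp_rot: [0.001, 0.719, 0.695, 0.0]
ft_force: [-0.7, -1.3, 4.1]
grip_width: 0.153
```

Emit:
play_rows(moves=[{"x": 0.0, "y": 0.0, "z": 0.0, "ax": 0.0, "ay": 0.0, "az": 5.0, "jaw": 1.0}, {"x": 0.0, "y": 0.0, "z": 0.0, "ax": 0.0, "ay": 0.0, "az": 5.0, "jaw": 1.0}, {"x": 0.0, "y": 0.0, "z": 0.0, "ax": 0.0, "ay": 0.0, "az": 4.3, "jaw": 1.0}, {"x": 0.0, "y": 0.0, "z": 0.0, "ax": 0.0, "ay": 0.0, "az": 3.0, "jaw": 1.0}, {"x": 0.0, "y": 0.0, "z": 0.0, "ax": 0.0, "ay": 0.0, "az": 0.0, "jaw": 1.0}])

```text
time: 14.05
position: [518.1, 230.8, 88.7]
tcp_rot: [0.001, 0.815, 0.58, 0.001]
ft_force: [-0.8, -1.8, 5.3]
grip_width: 0.152
```

Run:
```python
from h import *
show();print(st()[0]['joints'].round(2))
im,d=r.read_camera("wrist");cv2.imwrite("pics/w6.png",im)
```

```text
t 14.05 p [518.1 230.8  88.7] box 0.5 -0.1 yawx 70.9 zaxis [ 0.002 -0.    -1.   ] F [-0.8 -1.8  5.3] w 0.152
[ 0.07  0.35 -0.63  1.82  0.24  1.04 -0.98]
```

View pics/w6.png

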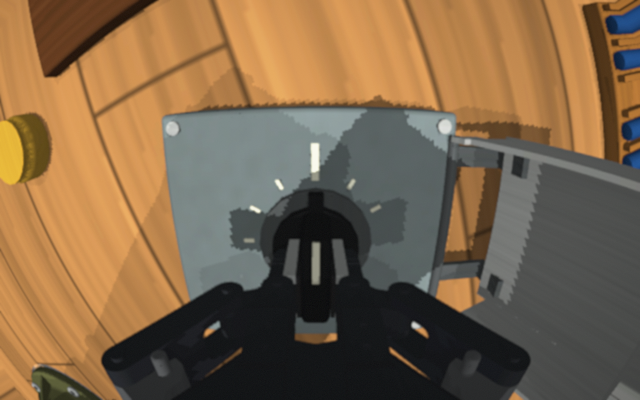

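Pointer (u≈316) lines up with the long mark (u≈315). I'll open and withdraw straight up. The right finger opens towards the hood, so the jaws open only partway.

Emit:
play_rows(moves=[{"x": 0.0, "y": 0.0, "z": 0.0, "ax": 0.0, "ay": 0.0, "az": 0.0, "jaw": 0.1}, {"x": 0.0, "y": 0.0, "z": 0.0, "ax": 0.0, "ay": 0.0, "az": 0.0, "jaw": 0.1}, {"x": 0.0, "y": 0.0, "z": 0.0, "ax": 0.0, "ay": 0.0, "az": 0.0, "jaw": 0.1}, {"x": 0.0, "y": 0.0, "z": 0.0, "ax": 0.0, "ay": 0.0, "az": 0.0, "jaw": 0.1}, {"x": 0.0, "y": 0.0, "z": -0.01, "ax": 0.0, "ay": 0.0, "az": 0.0, "jaw": 0.1}])

```text
time: 14.6
position: [516.4, 230.4, 96.7]
tcp_rot: [-0.001, 0.815, 0.58, -0.001]
ft_force: [0.3, -1.2, 0.6]
grip_width: 0.454
```

Emit:
play_rows(moves=[{"x": 0.0, "y": 0.0, "z": -0.02, "ax": 0.0, "ay": 0.0, "az": 0.0, "jaw": 0.1}, {"x": 0.0, "y": 0.0, "z": -0.03, "ax": 0.0, "ay": 0.0, "az": 0.0, "jaw": 0.1}, {"x": 0.0, "y": 0.0, "z": -0.035, "ax": 0.0, "ay": 0.0, "az": 0.0, "jaw": 0.1}, {"x": 0.0, "y": 0.0, "z": -0.035, "ax": 0.0, "ay": 0.0, "az": 0.0, "jaw": 0.1}, {"x": 0.0, "y": 0.0, "z": -0.02, "ax": 0.0, "ay": 0.0, "az": 0.0, "jaw": 0.1}])

```text
time: 15.1
position: [518.3, 231.8, 241.7]
tcp_rot: [0.001, 0.814, 0.58, 0.002]
ft_force: [-0.0, 0.1, -0.4]
grip_width: 0.445
```

Emit:
play_rows(moves=[{"x": 0.0, "y": 0.0, "z": 0.0, "ax": 0.0, "ay": 0.0, "az": 0.0, "jaw": 0.1}, {"x": 0.0, "y": 0.0, "z": 0.0, "ax": 0.0, "ay": 0.0, "az": 0.0, "jaw": 0.1}, {"x": 0.0, "y": 0.0, "z": 0.0, "ax": 0.0, "ay": 0.0, "az": 0.0, "jaw": 0.1}, {"x": 0.0, "y": 0.0, "z": 0.0, "ax": 0.0, "ay": 0.0, "az": 0.0, "jaw": 0.1}, {"x": 0.0, "y": 0.0, "z": 0.0, "ax": 0.0, "ay": 0.0, "az": 0.0, "jaw": 0.1}])

```text
time: 15.6
position: [517.0, 230.7, 236.7]
tcp_rot: [-0.0, 0.815, 0.58, -0.001]
ft_force: [-0.1, 0.2, -0.3]
grip_width: 0.45
```

Run:
```python
from h import *
show()
im,d=r.read_camera("wrist");cv2.imwrite("pics/w7.png",im)
im,d=r.read_camera("scene");cv2.imwrite("pics/s7.png",im)
```

```text
t 15.6 p [517.  230.7 236.7] box -0.5 -0.5 yawx 70.9 zaxis [-0.002 -0.001 -1.   ] F [-0.1  0.2 -0.3] w 0.45
```

View pics/w7.png

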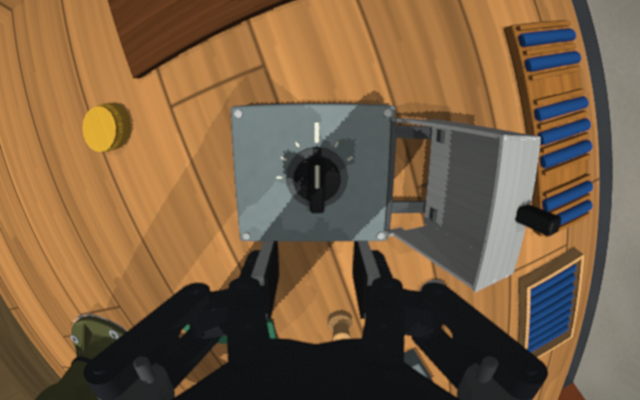

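View pics/s7.png

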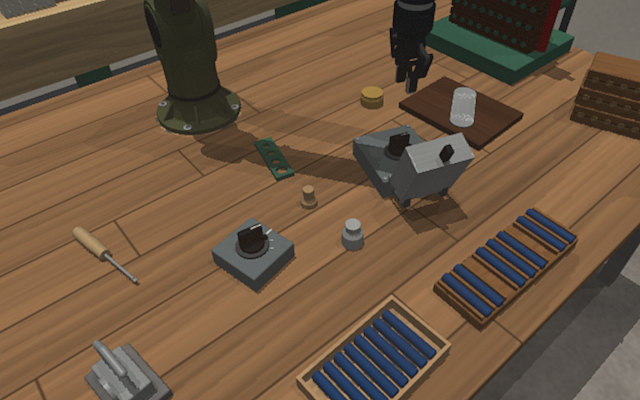

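The pointer line (u 317, v 165–190) is in line with the long mark (317, 130). The hood leans open on its stop, the gripper is clear, and the small dial looks unchanged.

```bash
python3 -c "
from h import *
show(); print(r.sign_off())"
```

```text
t 15.7 p [517.2 230.8 237.1] box -0.4 -0.3 yawx 70.9 zaxis [-0.001 -0.    -1.   ] F [-0.5 -0.1 -0.1] w 0.451
the job is handed in; nothing more can be done
None
```

The job is done and handed in at 15.7 s. The hood is propped open on its stop and the dial points at the long mark.

- **Hood:** I pinched the tab and swung it about the hinge to about 1.87 rad by the arm's position, then let go so it fell back onto its stop. The last pictures show it still leaning open.
- **Dial:** I gripped it across the bar, turned it about 63° clockwise from 0.47 rad, let go and lifted the arm to about 237 mm. In the last wrist picture the pointer line is at pixel column 317, the same as the long mark, so about 1.57 rad.
- **Final state:** The wrist force was about 0, so the robot was touching nothing. The small uncovered dial looks unchanged in the scene picture; I did not measure its position.

No check failed or disagreed. The only error was that the first move calls were refused until every row had all seven values. The arm had not moved.

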